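Hold out the sprung sample tray of a toy shop's counter case

ROBOT

A 7-joint arm with a two-finger parallel gripper is mounted at the origin on the work surface. World frame = base frame: x ahead of the robot, y to its left, z up, the work surface at z = 0. Lengths are in m, angles in rad, forces in N, time in s.
With the tool pointing down it reaches from about 0.425 to 0.875 m from the base axis. Payload 8.4 kg.
Tool frame: the origin (TCP) lies on the centre line of the jaws, within the pads' length; the fingertips stand 25 mm ahead of it and the grasp point (between the pads) lies 6 mm ahead of it (r.tip_reach is the z of the fingertips in the tool frame, in m); z points along the fingers, y is the line along which they close (so a half turn about z gives the same grasp; the last joint's range is limited). The gripper opens to 85 mm and grips with 20 to 120 N. Pads are 22 mm wide; open, the fingers measure 114 mm over their backs; the gripper's body (76 mm by 85 mm) begins 54 mm behind the grasp point. The pads swing forward as they close: fully open they stand 13 mm farther back than shut.
Start: joints at [-1.322, 0.333, 0.04, 1.465, -0.013, 1.343, -0.059], TCP at [0.222, 0.611, 0.256] pointing down, gripper open.
Joint ranges: [-2.58, 2.58], [-0.38, 2.09], [-1.3, 1.39], [0.25, 2.4], [-1.5, 4.64], [0.08, 2.09], [-2.65, 2.65]. Speed limits (rad/s): [2.22, 2.22, 2.79, 2.79, 3.14, 3.14, 3.14].

INTERFACE

Orientations are given as [roll, pitch, yaw] about the fixed x, y, z axes, in that order (R = Rz(yaw) Ry(pitch) Rx(roll)).
In Python, from bench import r, camera, camera_info gives the robot as it stands. The module is installed in compiled form; this text tells all that it offers.
- The arm moves only by the shell command python3 -m pendant 'ROWS'. ROWS is JSON, a list of rows, each a list of 3 entries, a list of its own where there are three numbers: the finger opening in cm, from 0 to 8.54, then the shift along the world's x, y, z in cm, then the turn, a rotation vector about the world's x, y, z in degrees. In form: [[claw, [tx, ty, tz], [ax, ay, az]], ...]. A call has 1 to 20 rows; each row is the pose to reach, as a shift and turn from the pose commanded when the call began; what a row does not reach only later rows make up. A row lasts 1/12 s, in which the tool goes at most 41.7 mm and 7.16 degrees, less where a joint would pass 70% of its speed; a pose out of reach is approached as far as the arm can. A call with a gripper value outside its range is refused whole. The fingers move at their own pace and stop on an object; the grip force is fixed at half the most. Time passes only in rows, so rows that repeat a pose let the fingers close. It gives the time, the measured TCP pose, the force, the opening and the grip force at its end, in the units of the state.
- r.observe(): the state, without advancing time (a new reading comes with each control period).
- camera(name): name is "scene" or "top" or "wrist"; returns (picture, depth): 480x640x3 uint8, red, green, blue; 480x640 float32, m along the optical axis (not along the pixel's ray), 0 where there is no reading.
- camera_info(name): a dict with "camera_matrix" (3x3 intrinsics, pixels), "k1" (the pictures are not rectified: a ray, as slopes to the right and down, at radius r is drawn at 1 + k1 r^2 times it, then the intrinsics apply), "R" (3x3) and "t" (3): a world point X has camera coordinates R X + t. Camera axes: x right, y down, z forward; pixel columns grow to the right and rows downward; lengths in m; the calibration is good to about 2 mm. A picture is of the moment at which its call begins: read the wrist's pose just before it. camera_info takes no time and is no camera call; for the wrist camera it gives the pose at the moment of the call.
- r.finish_job(): hands the job in; it is judged then, once.
The state is a dict: "time_s": time; "qpos": joint angles; "qvel": joint speeds; "tau": joint torques, N m; "tcp_pos": TCP position; "tcp_rot": TCP orientation; "ft_force": force on the tool from outside, world axes, zero at the start; "moment": the same for the moment, N m; "gripper_width": finger opening in m; "finger_force": force on a finger pad.
Only numpy, scipy, OpenCV 4.12 (cv2) and the standard library are available. Lean on these libraries where they do the work, as an engineer would, in place of code of your own. Each camera call takes 0.05 s, during which the arm holds its last target. There are 200 camera calls.

TASK

On the toy shop's counter stands a small open-topped display case: fold its green front gate all the way down flat, leaving the tray home meanwhile, then pull the sprung tray of spinning tops out by its black handle until the tray's front edge is level with the orange pointer, and keep it there for the customer. The tray springs back if released, so finish while still holding it out at the pointer. Do not shift the pointer or disturb the other things on the counter.

Things in the scene. Friction and masses are not known exactly. Their poses are not given: they have to be found in the camera images.
- case: Open-topped wooden case fixed to the counter, x -125 to +160, y -130 to +130 mm in its own frame (origin on the counter); -x is the way the tray comes out, z up. Side walls 10 mm thick, 85 high; red back board 110 high. A rail 22 mm wide, 30 high (centre y = -142, x -240 to -70 mm) along its -y side carries the pointer.
- gate (a joint): Angle of the green front gate about its bottom hinge: 0 = upright, shut; 1.57 = folded out flat (end stop). Stiff hinge: it stays at any angle, 1 to 2 N at its top edge moves it. A board 236 mm wide, 75 mm from hinge to top edge, 10 mm thick (brass top strip 12), centred on the hinge axis. Flat, its upper (inner) face is 17 mm above the counter.
- gate_hinge (a point): Middle of the gate's hinge axis, at x = -130, y = 0, z = 12 mm in the case frame; the axis runs along the case's y.
- gate_edge (a point): Middle of the gate's top edge; 87 mm above the counter when the gate is upright. Behind the upright gate there is a free gap of 45 mm to the tray's front and handle (tray home).
- tray (a joint): Travel of the pale wood tray out along the case's -x: 0 = home, end stop 0.13 m. A spring pulls it home: 3 N at 0, rising 70 N/m to 10.5 N at 0.11 m. It matches the pointer when tray equals pointer. Front wall 12 mm thick, top 52 mm above the counter; spinning tops (65 mm above the counter) from 85 mm behind the handle. It passes over the lowered gate.
- tray_handle (a point): Middle of the tray's black handle bar: a round bar of 12 mm diameter along the case's y, centre 78 mm above the counter, 76 mm free length between its two posts, 20 mm free below it above the tray's front wall. At case x = -74, y = 0 mm when the tray is home. The space before (gate down) and behind is free for 60 mm.
- tray_front (a point): Right-hand (-y) end of the tray's front edge, the top of the front wall's outer face, 52 mm above the counter; at case x = -80, y = -112 mm when home. This edge is to be level with the pointer along the case's x.
- pointer (a joint): Position of the orange pointer along its rail, measured as the tray travel (m) that it marks: 0.065 to 0.11 at the start. It is stiff (4 N) and must stay as found.
- pointer_tip (a point): Tip of the orange pointer, a 5 mm thick upright flag, 68 mm high above the counter, pointing at the tray from the -y side; the point is in the flag's middle plane, at case y = -120 mm. Its x along the case marks how far the tray's front edge should come.
- toy_car: Red and yellow wooden car, 110 x 62 x 57 mm, near the case's +y front corner; origin under its centre. Leave alone.
- marble_jar: Closed green glass jar, 70 mm across, 100 mm high, close beside the case's -y wall; origin under its centre. Leave alone.
- vase: Brass vase with flowers, 90 mm across (blooms 130 mm), 260 mm high, on the left; origin under its centre. Leave alone.
- birdhouse: Wooden birdhouse with red roof, 140 x 145 x 155 mm, on the right; origin under its centre. Leave alone.
- gift_box: Blue gift box with yellow band, 110 x 90 x 55 mm, on the left; origin under its centre. Leave alone.
- mug: Blue mug, 80 mm across, 90 mm high, on the right; origin under its centre. Leave alone.

How it is judged:
On the way, in this order (a step that is already met when the one before it is completed fails the run):
1. the gate is folded down flat while the tray is still home (value of joint gate above 1.42 rad and value of joint tray below 0.015 m), for 0.2 s.
2. the tray is drawn out to the pointer, held by the fingers (x of tray_front in the frame of pointer_tip between -0.008 and 0.008 m and contact force between the fingers and tray above 1 N), for 0.2 s.
At the end, for the whole second after the job is handed in: The gate lies flat (above 1.42 rad), the tray's front edge is within 8 mm of the pointer along the pull, at rest (below 20 mm/s), and the fingers still hold the tray (contact force above 1 N) (all of step 2 and value of joint gate above 1.42 rad and velocity of joint tray between -0.02 and 0.02 m/s); the arm keeps its last pose, push and grip.
It fails at once if the pointer is shifted by more than 6 mm (distance of pointer_tip from where it was at the start of the episode above 0.006 m).
It fails at once if the tray is pulled out before the gate is down (value of joint tray above 0.02 m and value of joint gate below 1.35 rad).
It fails at once if another thing on the counter is moved by more than 20 mm or tipped (distance of any of toy_car, marble_jar, vase, birdhouse, gift_box, mug from where it was at the start of the episode above 0.02 m or angle between any of toy_car, marble_jar, vase, birdhouse, gift_box, mug's own z axis and vertical above 0.4 rad).
It also fails if it takes over 45 s, if anything falls off the work surface, if the arm or the gripper's body presses on something with over 40 N, if the wrist force passes 120 N, or if a joint passes its speed limit or range.

## Working session

There is one attempt and no reset: what is moved stays moved. The work goes in short steps, Python scripts to look and compute and a shell command to move; the robot and the scene stay as the last step left them, time stands still between calls to the robot, and variables do not carry over. Pictures are saved under pics/ and viewed, at most 10 in all, crops included, and the job is handed in when it is done.

```bash
mkdir -p pics; cat > h.py <<'E'
import numpy as np, cv2
from bench import r, camera, camera_info
def cloud(n):
    p,d=camera(n); i=camera_info(n); K=np.array(i["camera_matrix"]); k=i["k1"]
    R=np.array(i["R"]); t=np.array(i["t"])
    v,u=np.mgrid[:480,:640].astype(float)
    uv=np.stack([u.ravel(),v.ravel()],1)[:,None]
    s=cv2.undistortPoints(uv,K,np.array([k,0,0,0,0.]))[:,0]
    c=np.c_[s,np.ones(len(s))]*d.reshape(-1,1)
    return p,d,((c-t)@R).reshape(480,640,3)
E
python3 - <<'E'
from h import *
o=r.observe();print(o["tcp_pos"],o["tcp_rot"],o["time_s"],r.tip_reach)
for n in("top","scene"):
    p,d,X=cloud(n);cv2.imwrite(f"pics/{n}0.png",p[...,::-1]);np.savez(n+"0.npz",p=p,d=d,X=X)
    print(n,camera_info(n)["t"])
E
```

```text
[0.22139997 0.610676   0.25540109] [-3.13992988e+00  8.50072993e-05  2.79382033e+00] 0.0 0.025
top [-0.02112987  0.58321499  1.24313345]
scene [-0.08078819 -0.38547544  1.76284317]
```

View pics/top0.png

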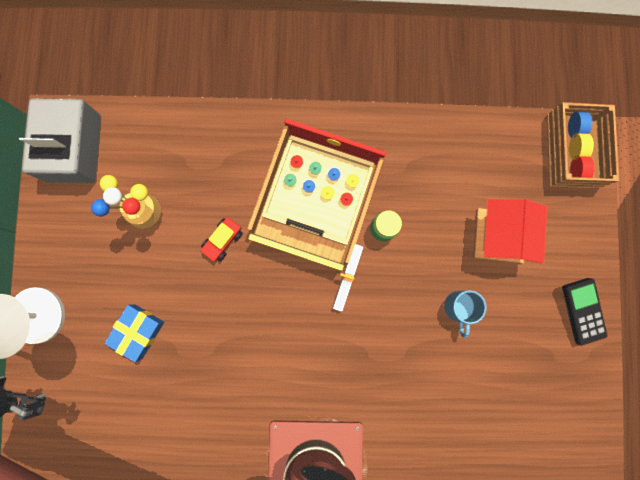

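View pics/scene0.png

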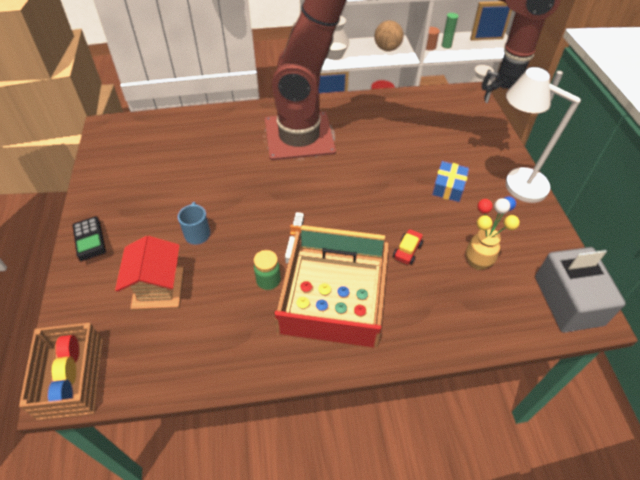

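The top view shows the case with its red back board at (288,125)-(383,155), the gate's brass edge from (250,236) to (345,266), the handle at (304,227), the rail from (360,247) to (338,310), and the pointer near (347,277). I'll fit these points next.

```bash
cat > m.py <<'E'
from h import *
z=np.load("top0.npz");p,d,X=z["p"],z["d"],z["X"]
hsv=cv2.cvtColor(p,cv2.COLOR_RGB2HSV).astype(int);H,S,V=[hsv[...,i] for i in range(3)]
v,u=np.mgrid[:480,:640]; Z=X[...,2]
def rep(n,m):
    m=m&(d>0);q=X[m];print(n,m.sum(),"px",u[m].mean().round(1),v[m].mean().round(1),"med",np.median(q,0).round(4))
    c=q[:,:2].mean(0);w=np.linalg.svd(q[:,:2]-c,full_matrices=False)[2][0]
    w=w*np.sign(w[1]);s=(q[:,:2]-c)@w
    print("   mean",c.round(4),"dir",np.degrees(np.arctan2(w[1],w[0])).round(2),"ext",s.min().round(4),s.max().round(4),"z",np.percentile(q[:,2],[5,95]).round(3), "mid",(c+w*(s.min()+s.max())/2).round(4));return q
box=lambda a,b,c,e:(u>=a)&(u<=b)&(v>=c)&(v<=e)
rep("red back",box(280,390,118,162)&((H<6)|(H>174))&(S>150)&(Z>.098))
rep("brass",box(243,350,225,275)&(H>20)&(H<35)&(S>120)&(Z>.078)&(Z<.095))
rep("handle",box(283,326,215,240)&(V<60)&(Z>.06))
rep("rail",box(328,366,240,316)&(S<60)&(V>150)&(Z>.015)&(Z<.045))
rep("pointer",box(325,366,262,290)&(H>8)&(H<25)&(S>120)&(Z>.04))
rep("pointer2",box(325,366,262,290)&(Z>.05))
rep("jar",box(368,405,208,242)&(Z>.085))
rep("car",box(195,245,212,265)&(Z>.03))
E
python3 m.py; python3 - <<'E'
from h import *
z=np.load("top0.npz");s=z["p"][115:320,230:415,::-1]
cv2.imwrite("pics/c1.png",cv2.resize(s,None,fx=2.9,fy=2.9,interpolation=2)[:600])
E
```

```text
red back 591 px 334.9 137.1 med [ 0.8109 -0.0291  0.109 ]
   mean [ 0.8108 -0.0287] dir 72.57 ext -0.1279 0.1295 z [0.101 0.113] mid [ 0.811  -0.0279]
brass 110 px 300.9 251.7 med [0.5288 0.0364 0.0857]
   mean [0.5318 0.0465] dir 74.11 ext -0.1148 0.1396 z [0.081 0.09 ] mid [0.5352 0.0584]
handle 7 px 304.9 228.0 med [0.594  0.0479 0.0827]
   mean [0.5896 0.0385] dir 72.88 ext -0.0409 0.046 z [0.08  0.087] mid [0.5903 0.0409]
rail 528 px 347.9 278.5 med [ 0.4625 -0.0716  0.0304]
   mean [ 0.4716 -0.072 ] dir 162.15 ext -0.0869 0.0817 z [0.026 0.034] mid [ 0.4741 -0.0728]
pointer 44 px 346.9 275.4 med [ 0.4722 -0.0662  0.0477]
   mean [ 0.4782 -0.0673] dir 24.26 ext -0.0166 0.032 z [0.041 0.084] mid [ 0.4852 -0.0642]
pointer2 132 px 338.2 267.6 med [ 0.4997 -0.0434  0.0849]
   mean [ 0.4959 -0.0445] dir 59.58 ext -0.0454 0.0342 z [0.062 0.09 ] mid [ 0.4931 -0.0493]
jar 521 px 388.5 223.5 med [ 0.6033 -0.1624  0.1   ]
   mean [ 0.6036 -0.1622] dir 135.11 ext -0.0312 0.0294 z [0.095 0.104] mid [ 0.6042 -0.1628]
car 807 px 220.1 239.0 med [0.5605 0.2477 0.0394]
   mean [0.5614 0.2491] dir 142.41 ext -0.0549 0.0556 z [0.032 0.059] mid [0.5612 0.2493]
```

View pics/c1.png

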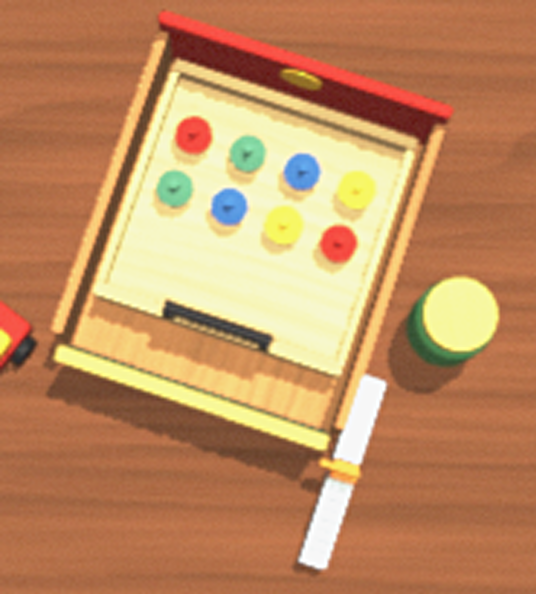

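Fit, cross-checked from the rail and back board:
- **Case axis:** x at about -17.6°, origin near (0.664, 0.017).
- **Handle check:** the fit predicts (0.594, 0.040), which agrees with the measured position.

Next I move to hover above the gap behind the gate with the claw shut, and take a closer look from there.

```bash
python3 -m pendant '[[0,[34.5,-56.3,4.5],[0,0,-87.7]],[0,[34.5,-56.3,4.5],[0,0,-87.7]],[0,[34.5,-56.3,4.5],[0,0,-87.7]],[0,[34.5,-56.3,4.5],[0,0,-87.7]],[0,[34.5,-56.3,4.5],[0,0,-87.7]],[0,[34.5,-56.3,4.5],[0,0,-87.7]],[0,[34.5,-56.3,4.5],[0,0,-87.7]],[0,[34.5,-56.3,4.5],[0,0,-87.7]],[0,[34.5,-56.3,4.5],[0,0,-87.7]],[0,[34.5,-56.3,4.5],[0,0,-87.7]],[0,[34.5,-56.3,4.5],[0,0,-87.7]],[0,[34.5,-56.3,4.5],[0,0,-87.7]],[0,[34.5,-56.3,4.5],[0,0,-87.7]],[0,[34.5,-56.3,4.5],[0,0,-87.7]],[0,[34.5,-56.3,4.5],[0,0,-87.7]],[0,[34.5,-56.3,4.5],[0,0,-87.7]],[0,[34.5,-56.3,4.5],[0,0,-87.7]],[0,[34.5,-56.3,4.5],[0,0,-87.7]],[0,[34.5,-56.3,4.5],[0,0,-87.7]],[0,[34.5,-56.3,4.5],[0,0,-87.7]]]'
python3 - <<'E'
from h import *
o=r.observe();print(o["tcp_pos"],o["tcp_rot"],np.abs(o["qvel"]).max(),o["qpos"])
p,d,X=cloud("wrist");cv2.imwrite("pics/w1.png",p[...,::-1]);np.savez("w1.npz",p=p,d=d,X=X)
E
```

```text
time_s: 1.77
tcp_pos: [0.566, 0.0495, 0.3009]
tcp_rot: [-3.141, -0.0, 1.265]
ft_force: [-0.4, -0.2, 0.5]
gripper_width: 0.0002
finger_force: 0.0
[0.56603345 0.04951125 0.30090999] [-3.14058732e+00 -8.57271928e-05  1.26514640e+00] 0.009156054421324066 [-0.71864975  0.15622839  0.6291412   1.62738959 -0.09370393  1.38920978
 -0.38392505]
```

View pics/w1.png

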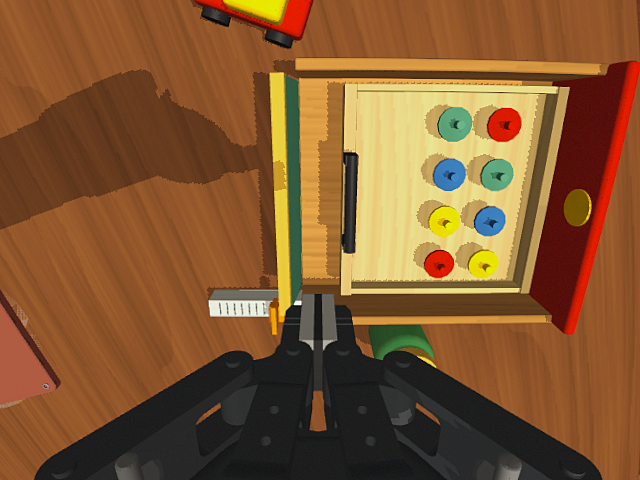

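The wrist view shows the brass gate edge running from (277,73) to (290,320), the handle at (349,203), the tray's front wall at x≈347, and the orange pointer at (274,303)-(274,333) right beside the gate's end. I'll measure them from this frame.

```bash
cat > m2.py <<'E'
from h import *
import sys
z=np.load(sys.argv[1]);p,d,X=z["p"],z["d"],z["X"]
hsv=cv2.cvtColor(p,cv2.COLOR_RGB2HSV).astype(int);H,S,V=[hsv[...,i] for i in range(3)]
v,u=np.mgrid[:480,:640]; Z=X[...,2]
box=lambda a,b,c,e:(u>=a)&(u<=b)&(v>=c)&(v<=e)&(d>0)
def fit(n,m):
    q=X[m];c=q[:,:2].mean(0);w=np.linalg.svd(q[:,:2]-c,full_matrices=False)[2][0];w=w*np.sign(w[1])
    s=(q[:,:2]-c)@w;lo,hi=np.percentile(s,[.5,99.5])
    print(n,m.sum(),"dir",np.degrees(np.arctan2(w[1],w[0])).round(2),"mid",(c+w*(lo+hi)/2).round(4),"len",(hi-lo).round(4),"z",np.percentile(q[:,2],[5,50,95]).round(4))
if __name__=="__main__":
    fit("brass",box(265,305,60,330)&(H>20)&(H<35)&(S>120)&(Z>.082)&(Z<.093))
    fit("handle",box(340,360,148,256)&(V<70)&(Z>.079)&(Z<.09))
    fit("back",box(560,640,50,340)&((H<6)|(H>174))&(S>150)&(Z>.105))
    fit("+y wall top",box(290,610,50,85)&(Z>.081)&(Z<.089))
    fit("traywall",box(335,360,80,300)&(Z>.048)&(Z<.056)&(V>120))
    fit("rail",box(205,300,285,325)&(Z>.026)&(Z<.034)&(S<70))
    m=box(262,284,295,340)&(H>8)&(H<19)&(S>180);fit("pointer",m&(Z>.04))
    e=np.radians(-17.6);ex=np.array([np.cos(e),np.sin(e)]);ey=np.array([-ex[1],ex[0]])
    q=X[m&(Z>.062)]-[.664,.0172,0];print("ptr top case frame x",np.percentile(q[:,:2]@ex,[2,25,50,75,98]).round(4),"y",np.percentile(q[:,:2]@ey,[2,50,98]).round(4),len(q))
E
python3 m2.py w1.npz
```

```text
brass 3184 dir 72.56 mid [0.5345 0.0593] len 0.231 z [0.0853 0.0869 0.0884]
handle 1016 dir 72.71 mid [0.5969 0.0393] len 0.0947 z [0.0815 0.0839 0.0855]
back 3968 dir 72.65 mid [ 0.8128 -0.0275] len 0.2537 z [0.1059 0.11   0.1117]
+y wall top 4137 dir 162.53 mid [0.7168 0.1315] len 0.2724 z [0.0838 0.0856 0.0871]
traywall 1457 dir 72.62 mid [0.5969 0.0386] len 0.2236 z [0.0513 0.0527 0.054 ]
rail 1075 dir 164.55 mid [ 0.4511 -0.0626] len 0.1118 z [0.028  0.0306 0.032 ]
pointer 146 dir 59.28 mid [ 0.5118 -0.0107] len 0.1652 z [0.0437 0.0532 0.0701]
ptr top case frame x [-0.1535 -0.1518 -0.1486 -0.1484 -0.1147] y [-0.1423 -0.1197  0.0072] 29
```

Axes agree at -17.4°, and the gate's top leans out slightly. The TCP is already over the middle of the gap, so I descend into it.

```bash
python3 -m pendant '[[0,[0,0,-4],[0,0,0]],[0,[0,0,-8],[0,0,0]],[0,[0,0,-12],[0,0,0]],[0,[0,0,-15.5],[0,0,0]],[0,[0,0,-18.5],[0,0,0]],[0,[0,0,-21],[0,0,0]],[0,[0,0,-21],[0,0,0]],[0,[0,0,-21],[0,0,0]]]'
```

```text
time_s: 2.48
tcp_pos: [0.5656, 0.0489, 0.0908]
tcp_rot: [-3.139, 0.001, 1.265]
ft_force: [0.1, 0.6, 1.4]
gripper_width: 0.0002
finger_force: 0.0
```

```bash
python3 -m pendant '[[0,[-1,0.3,0],[0,0,0]],[0,[-2,0.6,0],[0,0,0]],[0,[-2.7,0.85,-0.2],[0,0,0]],[0,[-3.3,1.05,-0.4],[0,0,0]],[0,[-4.1,1.3,-0.9],[0,0,0]],[0,[-4.8,1.5,-1.5],[0,0,0]],[0,[-5.4,1.7,-2.2],[0,0,0]],[0,[-5.9,1.85,-3.0],[0,0,0]],[0,[-6.2,1.95,-3.9],[0,0,0]],[0,[-6.3,2,-4.5],[0,0,0]],[0,[-6.3,2,-4.9],[0,0,0]],[0,[-6.3,2,-5.0],[0,0,0]],[0,[-6.3,2,-5.0],[0,0,0]]]'
```

```text
time_s: 3.57
tcp_pos: [0.5025, 0.0681, 0.0419]
tcp_rot: [-3.138, 0.0, 1.263]
ft_force: [-14.5, 0.5, 28.1]
gripper_width: -0.0002
finger_force: 14.1
```

The tips are at gate-flat height (17 mm) and bear on the end stop. I lift, open, and move above the handle for a look.

```bash
python3 -m pendant '[[0,[0,0,4],[0,0,0]],[0,[0,0,8],[0,0,0]],[5,[0,0,12],[0,0,0]],[5,[0,0,16],[0,0,0]],[5,[3.5,-1.1,18],[0,0,0]],[5,[7,-2.1,18],[0,0,0]],[5,[9.4,-2.9,18],[0,0,0]],[5,[9.4,-2.9,18],[0,0,0]],[5,[9.4,-2.9,18],[0,0,0]],[5,[9.4,-2.9,18],[0,0,0]]]'
python3 - <<'E'
from h import *
p,d,X=cloud("wrist");cv2.imwrite("pics/w2.png",p[...,::-1]);np.savez("w2.npz",p=p,d=d,X=X)
E
```

```text
time_s: 4.4
tcp_pos: [0.597, 0.0388, 0.2203]
tcp_rot: [-3.14, 0.001, 1.262]
ft_force: [0.1, 1.5, 0.3]
gripper_width: 0.0501
finger_force: 0.0
```

View pics/w2.png

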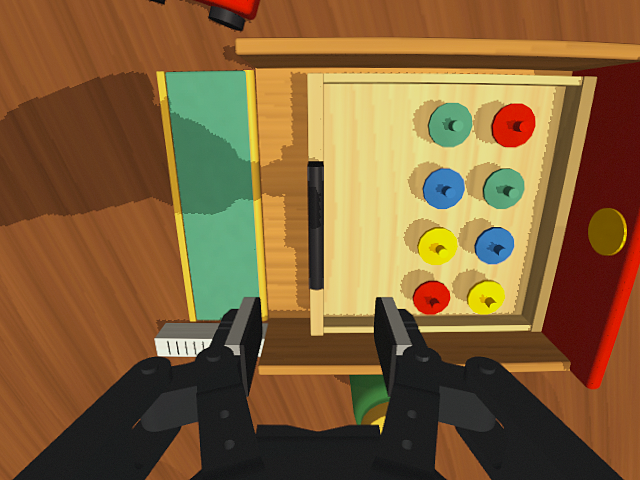

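The gate lies flat, with green spanning (160-250, 72-320). The handle is at (316,225) and still home, and the fingers hide the pointer. I'll measure the handle here, and take the pointer from frame w1 and the top frame.

```bash
cat > m3.py <<'E'
import sys;sys.argv=["","w2.npz"]
import m2
from m2 import *
e=np.radians(-17.4);ex=np.array([np.cos(e),np.sin(e)]);ey=np.array([-ex[1],ex[0]])
fit("handle",box(305,328,155,292)&(V<70)&(Z>.079)&(Z<.09))
fit("wall",box(300,330,70,340)&(Z>.048)&(Z<.056)&(V>120))
for f,b,hb in(("w1.npz",(262,284,292,340),None),("top0.npz",(335,358,265,285),None)):
    z=np.load(f);p,d,X=z["p"],z["d"],z["X"];hsv=cv2.cvtColor(p,cv2.COLOR_RGB2HSV).astype(int);H,S,V=[hsv[...,i] for i in range(3)]
    i=camera_info("top")
    m=(u>=b[0])&(u<=b[1])&(v>=b[2])&(v<=b[3])&(H>8)&(H<22)&(S>150)&(d>0)
    q=X-[.664,.0172,0];cx=q[...,:2]@ex;cy=q[...,:2]@ey
    for lo,hi in((.04,.052),(.052,.062),(.062,.075)):
        k=m&(X[...,2]>lo)&(X[...,2]<hi)&(abs(cy+.13)<.02)
        if k.any():print(f,lo,k.sum(),"x",np.percentile(cx[k],[5,50,95]).round(4),"y",np.percentile(cy[k],[5,95]).round(4),"v",v[k].min(),v[k].max())
    k=m&(abs(cy+.13)<.02)&(X[...,2]>.05)
    if f=="w1.npz":
        for row in range(298,336,3):
            kk=m&(v==row)
            if kk.any():print(row,u[kk].min(),u[kk].max(),cx[kk].min().round(4),cx[kk].max().round(4),np.median(cy[kk]).round(4),np.median(X[kk][:,2]).round(4))
        t=(u>335)&(u<360)&(v>80)&(v<300)&(X[...,2]>.048)&(X[...,2]<.056)
        print("tray wall x",np.percentile(cx[t],[1,5,50,95,99]).round(4))
E
python3 m3.py
```

```text
handle 1838 dir 72.76 mid [0.5972 0.0393] len 0.0945 z [0.0812 0.084  0.0855]
wall 2077 dir 72.62 mid [0.597  0.0387] len 0.2228 z [0.0515 0.0529 0.0541]
w1.npz 0.04 92 x [-0.1594 -0.149  -0.1436] y [-0.1495 -0.119 ] v 298 321
w1.npz 0.052 45 x [-0.1526 -0.149  -0.1488] y [-0.1467 -0.1188] v 301 325
w1.npz 0.062 140 x [-0.1536 -0.1511 -0.1489] y [-0.1484 -0.1189] v 305 332
298 274 277 -0.1523 -0.1491 -0.1191 0.0459
301 273 277 -0.1527 -0.149 -0.119 0.0532
304 270 278 -0.1585 -0.1489 -0.121 0.0566
307 269 278 -0.1588 -0.1484 -0.1221 0.0613
310 269 278 -0.1592 -0.1485 -0.1252 0.0627
313 270 278 -0.158 -0.1486 -0.1258 0.0681
316 269 284 -0.1599 -0.1149 -0.1366 0.0568
319 262 284 -0.1762 -0.1147 -0.1483 0.0443
322 262 283 -0.1762 -0.115 -0.1522 0.0447
325 262 282 -0.1766 -0.1489 -0.1846 0.001
328 262 282 -0.1768 -0.1148 -0.1891 0.0013
331 262 281 -0.177 -0.1489 -0.1938 0.0014
334 262 281 -0.1773 -0.1148 -0.1993 0.0004
tray wall x [-0.0763 -0.0761 -0.0712 -0.0647 -0.0614]
top0.npz 0.04 15 x [-0.1612 -0.159  -0.1567] y [-0.1474 -0.1302] v 276 280
top0.npz 0.052 2 x [-0.1569 -0.1568 -0.1566] y [-0.1473 -0.1211] v 275 279
top0.npz 0.062 5 x [-0.1568 -0.1567 -0.1561] y [-0.141  -0.1227] v 275 278
```

The pointer's middle plane is at x = -0.151 and the tray's front edge at -0.076, so the pull is about 75 mm. Now I grasp the handle.

```bash
python3 -m pendant '[[5,[0,0,-4],[0,0,0]],[5,[0,0,-8],[0,0,0]],[5,[0,0,-11.5],[0,0,0]],[5,[0,0,-13.6],[0,0,0]],[5,[0,0,-13.6],[0,0,0]],[0.8,[0,0,-13.6],[0,0,0]],[0.8,[0,0,-13.6],[0,0,0]],[0.8,[0,0,-13.6],[0,0,0]],[0.8,[0,0,-13.6],[0,0,0]],[0.8,[0,0,-13.6],[0,0,0]],[0.8,[0,0,-13.6],[0,0,0]],[0.8,[0,0,-13.6],[0,0,0]]]'
```

```text
time_s: 5.45
tcp_pos: [0.5961, 0.0402, 0.0873]
tcp_rot: [-3.138, -0.002, 1.264]
ft_force: [-13.8, 2.5, 12.8]
gripper_width: 0.0097
finger_force: 58.6
```

```bash
python3 -m pendant '[[0.8,[0,0,0.3],[0,0,0]],[0.8,[-1,0.3,0.3],[0,0,0]],[0.8,[-2,0.6,0.3],[0,0,0]],[0.8,[-3,0.95,0.3],[0,0,0]],[0.8,[-4,1.25,0.3],[0,0,0]],[0.8,[-5,1.55,0.3],[0,0,0]],[0.8,[-6,1.9,0.3],[0,0,0]],[0.8,[-6.8,2.1,0.3],[0,0,0]],[0.8,[-7.2,2.25,0.3],[0,0,0]],[0.8,[-7.2,2.25,0.3],[0,0,0]],[0.8,[-7.2,2.25,0.3],[0,0,0]],[0.8,[-7.2,2.25,0.3],[0,0,0]]]'
python3 - <<'E'
from h import *
for n in("wrist","top"):
    p,d,X=cloud(n);np.savez(n[0]+"3.npz",p=p,d=d,X=X);cv2.imwrite(f"pics/{n}3.png",p[...,::-1])
E
```

```text
time_s: 6.45
tcp_pos: [0.5252, 0.0624, 0.0876]
tcp_rot: [3.141, -0.001, 1.264]
ft_force: [9.4, 4.0, -29.6]
gripper_width: 0.0095
finger_force: 59.4
```

View pics/wrist3.png

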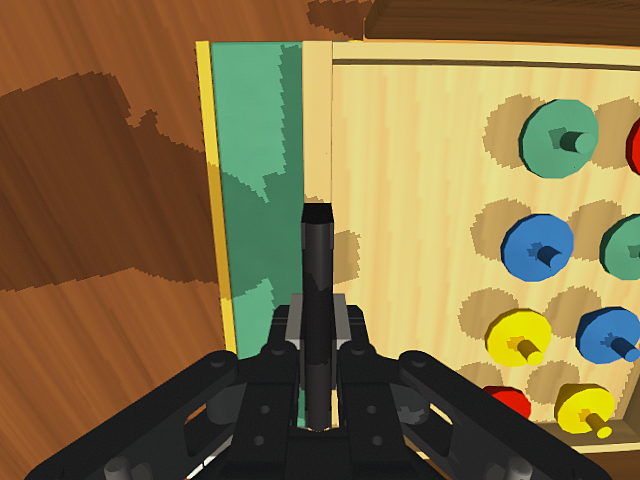

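View pics/top3.png

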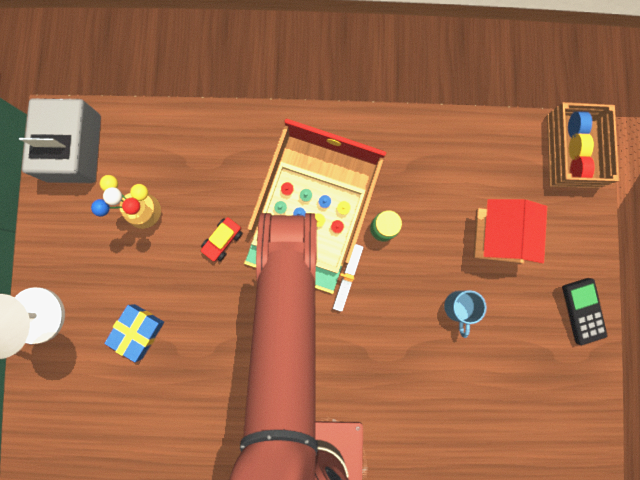

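The handle is between the pads (wrist view 318,310) and the tray front (u 303-332) is over the flat gate. In the top view, the tray's corner is near the pointer at (348,277). I'll measure the offset.

```bash
python3 - <<'E'
from h import *
e=np.radians(-17.4);ex=np.array([np.cos(e),np.sin(e)]);ey=np.array([-ex[1],ex[0]])
v,u=np.mgrid[:480,:640]
z=np.load("w3.npz");p,d,X=z["p"],z["d"],z["X"];q=X-[.664,.0172,0];cx=q[...,:2]@ex
t=(u>290)&(u<345)&(v>45)&(v<190)&(abs(X[...,2]-.0525)<.004)&(d>0)
print("front",np.percentile(cx[t],[.5,1,5,50,95,99]).round(4),t.sum(), np.median(X[t][:,2]))
z=np.load("t3.npz");p=z["p"]
cv2.imwrite("pics/c3.png",cv2.resize(p[240:310,310:380,::-1],None,fx=8,fy=8,interpolation=2))
E
```

```text
front [-0.1502 -0.1501 -0.1496 -0.1441 -0.1387 -0.1382] 4269 0.05258921258693626
```

View pics/c3.png

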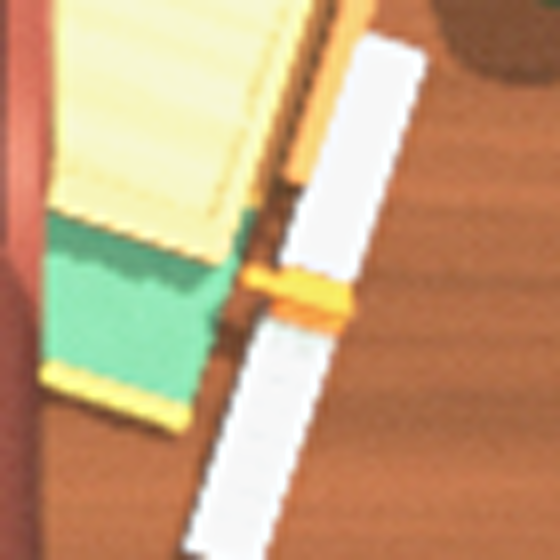

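The front edge is at -0.150 against the pointer at -0.151, and the crop agrees: the tray edge at (222,262) runs into the flag tip at (248,275). I ease off the vertical load, hold, and check.

```bash
python3 -m pendant '[[0.8,[-0.05,0,-0.1],[0,0,0]],[0.8,[-0.1,0,-0.2],[0,0,0]],[0.8,[-0.1,0,-0.2],[0,0,0]],[0.8,[-0.1,0,-0.2],[0,0,0]],[0.8,[-0.1,0,-0.2],[0,0,0]],[0.8,[-0.1,0,-0.2],[0,0,0]]]'
python3 - <<'E'
from h import *
e=np.radians(-17.4);ex=np.array([np.cos(e),np.sin(e)])
v,u=np.mgrid[:480,:640]
p,d,X=cloud("wrist");cx=(X-[.664,.0172,0])[...,:2]@ex
t=(u>290)&(u<345)&(v>45)&(v<190)&(abs(X[...,2]-.0525)<.004)&(d>0)
f=np.percentile(cx[t],1);o=r.observe();print(f,o["ft_force"],o["finger_force"],np.abs(o["qvel"]).max())
if abs(f+.1512)<.003 and o["finger_force"]>20: print(r.finish_job())
E
```

```text
time_s: 7.05
tcp_pos: [0.5264, 0.062, 0.0875]
tcp_rot: [3.137, -0.002, 1.263]
ft_force: [8.8, 1.9, -15.3]
gripper_width: 0.0098
finger_force: 60.9
-0.1488694721577893 [  8.44311023   1.61406523 -15.28224572] 60.93583881855011 0.0013370510058154767
the job is handed in; nothing more can be done
None
```

The job is handed in: the gate is folded flat, and the tray is gripped by its handle with its front edge about 2 mm short of the pointer (limit 8 mm); the pointer and other items look undisturbed in the top view, but no verdict was returned.

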